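# Lock the strainer into the parts washer

### The job

Put the strainer back into the parts washer: lower it by its T grip into the round port so that its two side lugs pass through the entry slots and it hangs on the ledge inside, then twist it clockwise (seen from above), pressing down to feel for the hidden locking notches, until the lugs sink fully into them, and let go. Press firmly but do not force it (about 15 N is plenty, over 35 N between strainer and washer damages it), and do not knock the other things on the bench about.

Things in the scene. Friction and masses are not known exactly. Their poses are not given: they have to be found in the camera images.
- grip (a point): Centre of the strainer's black T grip bar, 60 long x 12 wide x 16 mm high; z up, x along the bar. The strainer is a loose steel cup of about 350 g, 53 mm in diameter (42 mm at its bevelled foot), standing on the bench: foot 107 mm below this point, flat top of the cup 38 mm below it, and between cup and bar a 12 mm stem.
- lugs (a point): On the strainer's axis, level with the undersides of its two side lugs, 62 mm below the grip point. The lugs stick out along +x and -x, parallel to the grip bar (same after a half turn); each is 10 mm wide, 6 mm thick, its tip 36 mm from the axis. In the port, stops let them turn 4 degrees anticlockwise and 86 clockwise from the slots.
- port (a point): Centre of the washer's port, level with the top of its aluminium lip, 106 mm above the bench. x points along one of the two entry slots in the lip, the other is at -x (same after a half turn); z up. Bore 57 mm across; slots at least 14.5 mm wide, out to 38 mm from the axis. The washer is a fixed grey box, 200 x 220 mm, deck 100 mm high.
- ledge (a point): On the port axis, 13 mm below the lip's top: height of the ledge at the slots, where the lugs land (lip 4 mm thick). It springs 1 mm per 5 N, 4 mm at most, then is rigid. Unseen notches 36 to 74 deg clockwise (varies), lug play +-4 deg; the ledge steps down 4 mm in the 20 deg before. Keepers fill them: 9 N in all sinks them 8 mm more for good.
- can_mid (a point): Centre of a bare metal can, 66 mm in diameter, 160 mm high, standing loose on the bench. Leave it alone.
- jar_mid (a point): Centre of a closed jar, 70 mm in diameter, 90 mm high, standing loose on the bench. Leave it alone.
- wrench: A steel wrench lying loose on the bench, its length along x. Leave it alone.
There are look-alikes about, which are no part of the job. What is shaped like the part that bears grip but pink or purple is not meant.

How it is judged:
By the outcome, as a careful person would: the job done as asked, in the order asked, and still so for the second after the job is handed in, with the robot touching nothing.
It also fails if it takes over 72 s, if anything falls off the work surface, if the arm or the gripper's body presses on something with over 40 N, if the wrist force passes 120 N, or if a joint passes its speed limit or range.

### The arm

A 7-joint arm with a two-finger parallel gripper is mounted at the origin on the work surface. World frame = base frame: x ahead of the robot, y to its left, z up, the work surface at z = 0. Lengths are in m, angles in rad, forces in N, time in s.
With the tool pointing down it reaches from about 0.35 to 0.9 m from the base axis. Payload 19.9 kg.
Tool frame: the origin (TCP) lies between the finger pads; the fingertips stand 19 mm ahead of it and the grasp point (between the pads) is the TCP; z points along the fingers, y is the direction in which the jaws open and shut (so a half turn about z gives the same grasp; the last joint's range is limited). The gripper opens to 94 mm and grips with 3 to 60 N. Pads are 16 mm wide; open, the fingers measure 119 mm over their backs; the gripper's body (75 mm by 177 mm) begins 78 mm behind the grasp point.
Start: joints at [1.175, 0.417, -0.01, 1.614, 0.005, 1.111, -0.053], TCP at [0.217, -0.586, 0.224] pointing down, gripper open.
Joint ranges: [-2.81, 2.81], [-0.39, 2.02], [-1.27, 1.25], [0.06, 2.57], [-1.19, 4.33], [0.19, 2], [-2.82, 2.82]. Speed limits (rad/s): [1.89, 1.89, 2.39, 2.39, 3.01, 3.01, 3.01].

### API

Orientations are given as a 3x3 rotation matrix whose columns are the frame's x, y, z axes.
In Python, from rig import robot gives the robot as it stands. Calls block until the motion is done:
- robot.move_ptp(position, orientation): joint-space move of the TCP to a pose.
- robot.move_linear(position, velocity=0.15, frame=None, threshold=None): straight line of the TCP; frame=None keeps the orientation; velocity is the mean speed in m/s. With threshold (N) it stops when the force on the tool has changed by that much, and returns True; else False.
- robot.goto_joints(angles): joint-space move.
- robot.gripper_to(opening): finger opening in m; the grip force is fixed at half the most; returns when the fingers have stopped.
- robot.pause(seconds).
- robot.ik(position, orientation): joint angles nearest the present ones, or None.
- robot.get_state(): the state.
- robot.grab_frame(name): name is "side" or "top"; returns the picture (384x512x3 uint8, red, green, blue); there is no depth.
- robot.camera_info(name): a dict with "fx", "fy", "cx", "cy" (pixels), "rvec" (rotation vector, rad) and "tvec" (3), from world to camera coordinates, as OpenCV has them. Camera axes: x right, y down, z forward; pixel columns grow to the right and rows downward; lengths in m; the calibration is good to about 2 mm. A picture is of the moment at which its call begins. camera_info takes no time and is no camera call.
A pose or a line that the arm cannot do raises robot.PlanningError and nothing moves.
- robot.sign_off(): hands the job in, once; it reports no verdict.
The state is a dict: "time": time; "qpos": joint angles; "joint_vel": joint speeds; "effort": joint torques, N m; "ee_pos": TCP position; "tool_rot": TCP orientation; "force": force on the tool from outside, world axes, zero at the start; "moment": the same for the moment, N m; "opening": finger opening in m.
Only numpy, scipy, OpenCV 4.12 (cv2) and the standard library are available. Lean on these libraries where they do the work, as an engineer would, in place of code of your own. Each camera call takes 0.05 s, during which the arm holds its last target.

## Working session

There is one attempt and no reset: what is moved stays moved. The work goes in short steps, each a Python script; the robot and the scene stay as the last script left them, time stands still between calls to the robot, and variables do not carry over. Pictures are saved under pics/ and viewed, and the job is handed in when it is done.

```bash
mkdir -p pics; ls; python3 - <<'E'
from rig import robot
import cv2
for n in("side","top"):
    im=robot.grab_frame(n); cv2.imwrite(f"pics/{n}0.png",cv2.resize(im[:,:,::-1],(800,600),interpolation=cv2.INTER_CUBIC)); cv2.imwrite(f"pics/raw_{n}0.png",im[:,:,::-1])
    print(robot.camera_info(n))
print(robot.get_state())
E
```

```text
pics
{'fx': 490.4215193166354, 'fy': 490.4215193166354, 'cx': 246.97232211508432, 'cy': 190.13778761309638, 'rvec': array([ 0.20000564, -2.88769421,  1.08303198]), 'tvec': array([0.60951477, 0.1316896 , 1.53702305])}
{'fx': 388.8415531354518, 'fy': 388.8415531354518, 'cx': 244.72241890634618, 'cy': 191.57725952017788, 'rvec': array([ 2.13049813, -2.11718431,  0.22707193]), 'tvec': array([-0.00717672,  0.63756582,  1.17615746])}
{'time': 0.1, 'qpos': array([ 1.1745156 ,  0.41789492, -0.01031383,  1.6140872 ,  0.00465079,
        1.11071481, -0.05298078]), 'joint_vel': array([-0.00046331, -0.00061775,  0.0007248 , -0.00193785, -0.00229153,
        0.00109392,  0.00058451]), 'effort': array([ 8.15724416e-04, -8.52579904e+01,  6.39668852e-01, -4.26687598e+01,
       -4.88986087e-02,  1.64096570e-02,  1.17552645e-04]), 'ee_pos': array([ 0.21701747, -0.58578027,  0.22391111]), 'tool_rot': array([[ 9.37717423e-01,  3.47398715e-01, -4.09344846e-04],
       [ 3.47398955e-01, -9.37716890e-01,  9.99846995e-04],
       [-3.65040145e-05, -1.07977992e-03, -9.99999416e-01]]), 'force': array([ 0.25772057, -0.10409258,  0.05383369]), 'moment': array([-0.00581162,  0.03918893,  0.05027857]), 'opening': 0.09373639719235739}
```

View pics/side0.png

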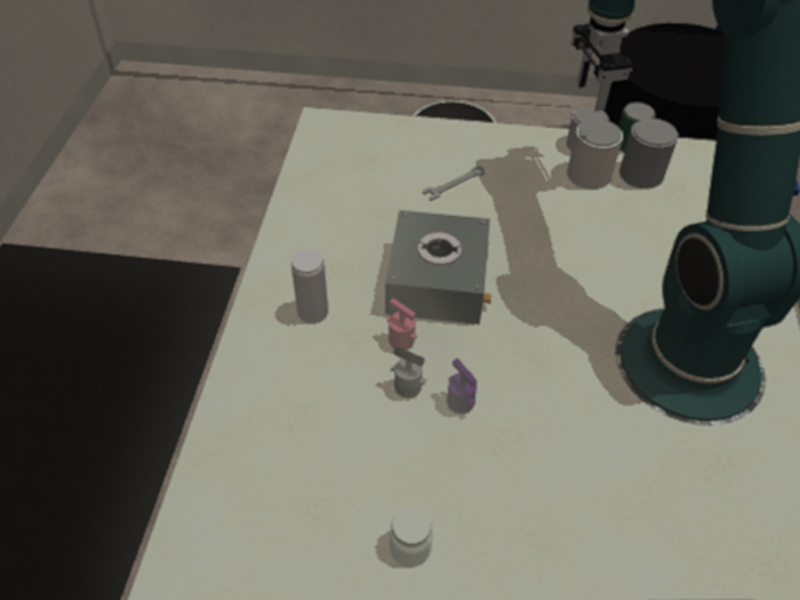

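View pics/top0.png

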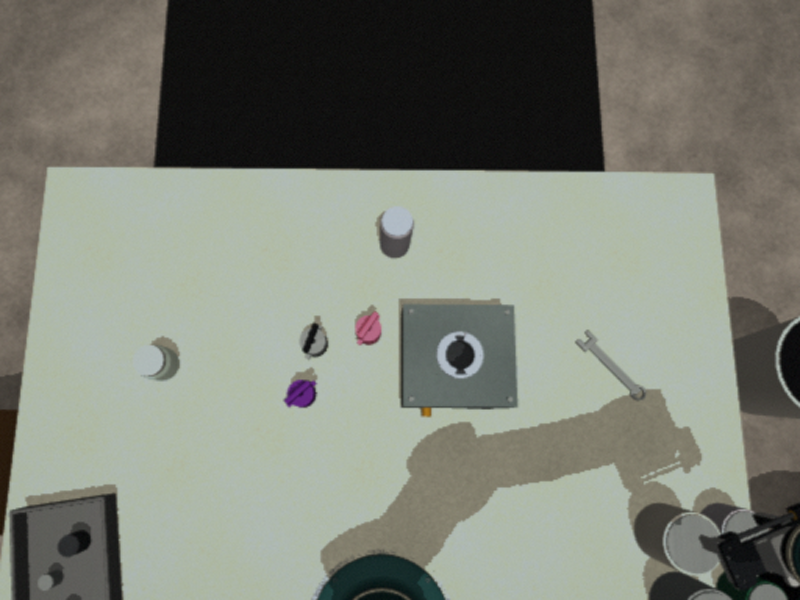

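The candidates in the top view (800-px scale) are the steel strainer with the black bar at (313,338), the pink one at (368,327) and the purple one at (300,392). I choose the steel and black one. Next I take close crops of it and the port.

```bash
python3 - <<'E'
import cv2,numpy as np
def crop(n,x0,y0,w,h,s,out):
    im=cv2.imread(f"pics/raw_{n}0.png")[y0:y0+h,x0:x0+w]
    im=cv2.convertScaleAbs(im,alpha=1.4)
    im=cv2.resize(im,None,fx=s,fy=s,interpolation=cv2.INTER_CUBIC)
    for i in range(0,w,5): cv2.putText(im,str(x0+i),(i*s,8),0,.3,(0,0,255)) ; cv2.line(im,(i*s,10),(i*s,16),(0,0,255))
    for i in range(0,h,5): cv2.putText(im,str(y0+i),(0,i*s+4),0,.3,(0,0,255))
    return im
a=crop("top",180,195,40,40,10,0); b=crop("top",275,207,40,40,10,0)
cv2.imwrite("pics/c1.png",np.hstack([a,b]))
a=crop("side",240,215,40,45,10,0); b=crop("side",262,140,40,45,10,0)
cv2.imwrite("pics/c2.png",np.hstack([a,b]))
E
```

```text
(no output)
```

View pics/c1.png

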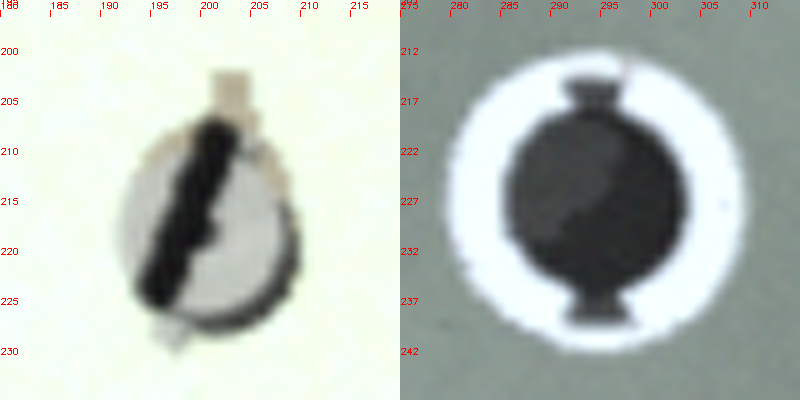

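View pics/c2.png

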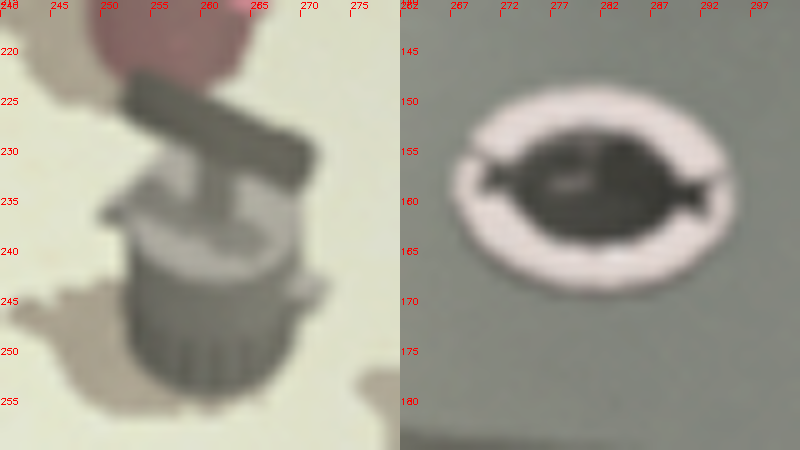

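```bash
cat > h.py <<'E'
import cv2,numpy as np
from rig import robot
def cam(n):
    c=robot.camera_info(n);R,_=cv2.Rodrigues(c["rvec"]);return c,R,np.array(c["tvec"])
def proj(n,P):
    c,R,t=cam(n);q=np.atleast_2d(P)@R.T+t
    return np.c_[c["fx"]*q[:,0]/q[:,2]+c["cx"],c["fy"]*q[:,1]/q[:,2]+c["cy"]]
def plane(n,uv,z):
    c,R,t=cam(n);uv=np.atleast_2d(uv)
    d=np.c_[(uv[:,0]-c["cx"])/c["fx"],(uv[:,1]-c["cy"])/c["fy"],np.ones(len(uv))]@R
    o=-R.T@t
    return o+d*((z-o[2])/d[:,2])[:,None]
def circ(P):
    A=np.c_[2*P[:,:2],np.ones(len(P))];s=np.linalg.lstsq(A,(P[:,:2]**2).sum(1),rcond=None)[0]
    return s[:2],np.sqrt(s[2]+s[:2]@s[:2])
E
python3 - <<'E'
from h import *
for n,(x0,y0,w,h),thr in(("top",(275,207,40,40),None),("side",(262,140,40,42),None)):
    im=cv2.imread(f"pics/raw_{n}0.png",0)[y0:y0+h,x0:x0+w]
    S=8
    big=cv2.resize(im,None,fx=S,fy=S,interpolation=cv2.INTER_CUBIC)
    deck=np.median(np.r_[im[0],im[-1]]);mx=np.percentile(im,95)
    for nm,t in(("outer",(deck+mx)/2),):
        m=(big>t).astype(np.uint8)
        cs,hi=cv2.findContours(m,cv2.RETR_CCOMP,cv2.CHAIN_APPROX_NONE)
        k=max(range(len(cs)),key=lambda i:cv2.contourArea(cs[i]))
        conv=lambda c:(c[:,0]+.5)/S-.5+[x0,y0]
        P=plane(n,conv(cs[k]),.106);c,r=circ(P);
        for _ in range(3):
            d=abs(np.hypot(*(P[:,:2]-c).T)-r); c,r=circ(P[d<.0015])
        print(n,"outer",c,r)
    t=(35+mx)/2 if n=="top" else (60+mx)/2
    m=(big<t).astype(np.uint8)
    nl,lab=cv2.connectedComponents(m)
    l=lab[h*S//2,w*S//2]
    cs,_=cv2.findContours((lab==l).astype(np.uint8),cv2.RETR_EXTERNAL,cv2.CHAIN_APPROX_NONE)
    P=plane(n,conv(max(cs,key=len)),.106)[:,:2]
    rr=np.hypot(*(P-c).T);inn=P[rr<.0305];c2,r2=circ(inn);print(n,"bore",c2,r2)
    a=np.degrees(np.arctan2(*(P-c)[:,::-1].T));far=rr>.0325
    for s in(0,1):
        s_=far&((a>0)==s); print("slot dir",np.round(a[s_].mean(),1),np.ptp(a[s_]),rr[s_].max())
im=cv2.imread("pics/raw_top0.png",0)[195:235,180:220]
big=cv2.resize(im,None,fx=8,fy=8,interpolation=cv2.INTER_CUBIC)
m=(big<55).astype(np.uint8);nl,lab,st,ce=cv2.connectedComponentsWithStats(m);
l=1+np.argmax(st[1:,4]);print(st[1:])
c=np.argwhere(lab==l)[:,::-1].astype(np.float32)
rect=cv2.minAreaRect(c);print(rect)
b=(cv2.boxPoints(rect)+.5)/8-.5+[180,195];W=plane("top",b,.115);print(W,W.mean(0),[np.linalg.norm(W[i]-W[i-1]) for i in range(4)])
E
```

```text
top outer [ 0.52228066 -0.15257119] 0.044816740416062095
top bore [ 0.52233916 -0.15261439] 0.027925692158773278
slot dir -93.4 179.1745870295679 0.0377748112917941
slot dir 94.8 179.655727027417 0.03787298855530061
side outer [ 0.52363918 -0.15272675] 0.03905301736100264
side bore [ 0.52387499 -0.15071559] 0.027620358687468715
slot dir -93.7 179.5384324686656 0.03732974829182822
slot dir 93.7 178.58651045570082 0.037989995817948485
[[ 114   98   75  148 4555]
 [ 180  207   54   53  465]]
((153.44015502929688, 172.53587341308594), (39.25434112548828, 154.9685516357422), 20.409883499145508)
[[0.52588844 0.15185386 0.115     ]
 [0.58108011 0.13316186 0.115     ]
 [0.57594632 0.11914387 0.115     ]
 [0.52084095 0.13795572 0.115     ]] [0.55093895 0.13552883 0.115     ] [np.float64(0.014786322438839051), np.float64(0.05827101534721183), np.float64(0.01492849583101317), np.float64(0.05822789501453447)]
```

```bash
cat >> h.py <<'E'
def box(x,y,yaw,z0,z1,L,W):
    c,s=np.cos(yaw),np.sin(yaw);out=[]
    for a in(-L/2,L/2):
        for b in(-W/2,W/2):
            for z in(z0,z1): out.append([x+a*c-b*s,y+a*s+b*c,z])
    return np.array(out)
E
cat > f.py <<'E'
from h import *
from scipy.optimize import minimize
S=8
def fitbar(im,n,x0,y0,w,h,p0,dark,light,z=.107):
    g=im.astype(float)[y0:y0+h,x0:x0+w]
    f=np.clip((light-g)/(light-dark),0,1)
    def cost(p):
        uv=proj(n,box(p[0],p[1],p[2],z-.008,z+.008,.06,.012))
        q=((uv-[x0,y0]+.5)*S)
        m=np.zeros((h*S,w*S),np.uint8);cv2.fillConvexPoly(m,np.round(cv2.convexHull(q.astype(np.float32))*16).astype(np.int32),255,shift=4)
        r=cv2.resize(m,(w,h),interpolation=cv2.INTER_AREA)/255.
        return ((r-f)**2).sum()
    best=None
    for dy in(-.1,0,.1):
        s=minimize(cost,p0+np.array([0,0,dy]),method="Nelder-Mead",options=dict(initial_simplex=p0+np.array([[0,0,dy],[.004,0,dy],[0,.004,dy],[0,0,dy+.1]])))
        if best is None or s.fun<best.fun:best=s
    return best
E
python3 - <<'E'
from f import *
im=cv2.imread("pics/raw_top0.png",0)
p0=np.array([.551,.1355,-.33])
s=fitbar(im,"top",188,200,25,32,p0,25,130);print(s.x,np.degrees(s.x[2]),s.fun);pt=s.x
# slots
for n,(x0,y0,w,h),c,t in(("top",(275,207,40,40),[.52234,-.1526],120),("side",(262,140,40,42),[.5239,-.1516],125)):
    im=cv2.imread(f"pics/raw_{n}0.png",0)
    # sample polar map on plane z=.106 
    A=np.radians(np.arange(0,360,1.));
    for r in(.032,.034,.036):
        P=np.c_[c[0]+r*np.cos(A),c[1]+r*np.sin(A),np.full(360,.106)]
        uv=proj(n,P).astype(np.float32)
        v=cv2.remap(im,uv[:,0].reshape(-1,1),uv[:,1].reshape(-1,1),cv2.INTER_LINEAR)[:,0].astype(float)
        wgt=np.clip(t+30-v,0,None)
        for lo in(60,240):
            ww=wgt[lo:lo+60];print(n,r,round((ww*np.arange(lo,lo+60)).sum()/ww.sum(),1),end="; ")
    print()
d={}
for n,(x0,y0,w,h) in(("top",(180,195,40,40)),("side",(240,215,40,40))):
    im=cv2.imread(f"pics/raw_{n}0.png")[y0:y0+h,x0:x0+w];S=10
    im=cv2.resize(im,None,fx=S,fy=S,interpolation=cv2.INTER_CUBIC)
    def dr(P,col):
        q=((proj(n,P)-[x0,y0]+.5)*S).astype(np.int32);cv2.polylines(im,[q],True,col)
    B=box(*pt,.099,.115,.06,.012)
    dr(B[[1,3,7,5]],(0,0,255));dr(B[[0,2,6,4]],(0,128,255))
    A=np.linspace(0,6.28,40)
    dr(np.c_[pt[0]+.0265*np.cos(A),pt[1]+.0265*np.sin(A),0*A+.069],(0,255,0))
    dr(np.c_[pt[0]+.021*np.cos(A),pt[1]+.021*np.sin(A),0*A],(255,0,0))
    for L in (1,):
        B=box(*pt,.045,.051,.072,.010);dr(B[[1,3,7,5]],(255,0,255))
    d[n]=im
cv2.imwrite("pics/ov1.png",np.hstack([d["top"],d["side"]]))
E
```

```text
[ 0.55253057  0.13735446 -0.33759804] -19.34294308425377 17.787625795416204
top 0.032 nan; top 0.032 nan; top 0.034 nan; top 0.034 nan; top 0.036 nan; top 0.036 nan; 
side 0.032 85.1; side 0.032 268.9; side 0.034 84.5; side 0.034 268.4; side 0.036 85.9; side 0.036 272.0; <stdin>:16: RuntimeWarning: invalid value encountered in scalar divide
```

View pics/ov1.png

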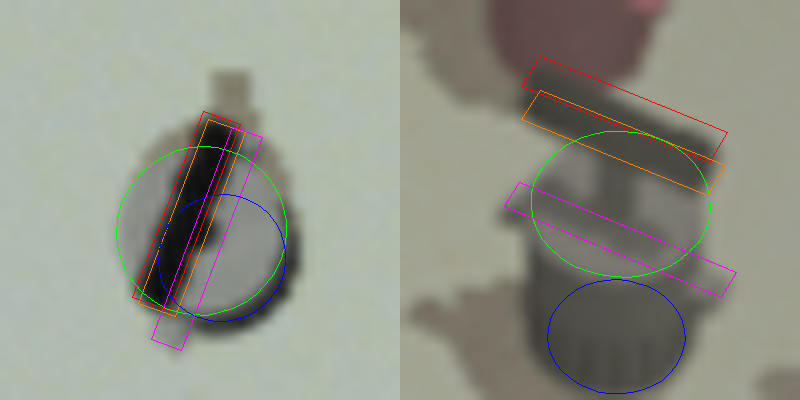

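```bash
python3 - <<'E'
from f import *
for n in("top","side"):
    c,R,t=cam(n);print(n,"campos",-R.T@t)
for n,c in(("top",[.52234,-.1526]),("side",[.5238,-.1517])):
    im=cv2.imread(f"pics/raw_{n}0.png",0)
    A=np.radians(np.arange(-60,300,1.));
    for r in(.031,.033,.035,.0365):
        P=np.c_[c[0]+r*np.cos(A),c[1]+r*np.sin(A),np.full(360,.106)]
        uv=proj(n,P).astype(np.float32)
        v=cv2.remap(im,uv[:,0].reshape(-1,1),uv[:,1].reshape(-1,1),cv2.INTER_LINEAR)[:,0].astype(float)
        for lo in(-30,150):
            seg=v[lo+60:lo+120];top=np.percentile(seg,85);w=np.clip(top-20-seg,0,None)
            print(n,r,round((w*np.arange(lo,lo+60)).sum()/w.sum(),1),int(seg.min()),int(top),end="; ")
    print()
print(robot.ik([.5525,.1374,.107],np.array([[0,1,0],[1,0,0],[0,0,-1.]])))
E
```

```text
top campos [0.39349653 0.01446153 1.27860838]
side campos [0.47429933 0.9870759  1.24579757]
top 0.031 -0.9 51 169; top 0.031 179.9 45 172; top 0.033 -0.5 58 181; top 0.033 180.2 52 182; top 0.035 -0.0 70 184; top 0.035 180.2 57 184; top 0.0365 -0.1 99 184; top 0.0365 180.0 85 184; 
side 0.031 1.8 61 133; side 0.031 178.4 44 138; side 0.033 1.5 61 146; side 0.033 178.1 50 148; side 0.035 1.4 81 152; side 0.035 178.0 73 152; side 0.0365 1.7 92 152; side 0.0365 178.1 87 151; 
[ 0.32778681  0.60161563 -0.82536694  1.83273731  0.53803502  0.9467941
 -0.73670551]
```

```bash
cat >> h.py <<'E'
def Rz(yaw):  # tool down, tool x along yaw
    c,s=np.cos(np.radians(yaw)),np.sin(np.radians(yaw))
    return np.array([[c,s,0],[s,-c,0],[0,0,-1.]])
E
python3 - <<'E'
from h import *
print(robot.get_state()["time"])
for y in(-19.3,160.7): print(y,np.round(robot.ik([.5525,.1374,.107],Rz(y)),2), np.round(robot.ik([.5525,.1374,.2],Rz(y)),2))
for y in(4,0,-30,-60,-90,184,180,150,120,90):
    q=robot.ik([.523,-.1518,.15],Rz(y)); print(y,None if q is None else np.round(q,2))
E
```

```text
0.1
-19.3 [ 0.12  0.51 -0.53  1.84  0.33  0.88 -2.48] [ 0.23  0.42 -0.67  1.76  0.29  1.06 -2.45]
160.7 [ 0.35  0.62 -0.87  1.83  0.57  0.96  0.47] [ 0.43  0.52 -0.97  1.76  0.47  1.12  0.55]
4 [ 0.45  0.37 -0.28  1.88  0.13  0.91 -1.39]
0 [ 0.44  0.37 -0.26  1.88  0.12  0.91 -1.45]
-30 [ 0.35  0.37 -0.16  1.88  0.07  0.9  -1.93]
-60 [ 0.29  0.36 -0.08  1.88  0.03  0.9  -2.42]
-90 [-0.58  0.6   1.08  1.91 -0.63  1.02 -2.36]
184 [ 0.79  0.45 -0.7   1.87  0.35  0.95  1.57]
180 [ 0.77  0.44 -0.68  1.87  0.34  0.95  1.51]
150 [ 0.72  0.43 -0.61  1.87  0.3   0.94  1.02]
120 [ 0.73  0.43 -0.63  1.87  0.31  0.94  0.48]
90 [ 0.66  0.41 -0.54  1.87  0.26  0.93  0.  ]
```

```bash
python3 - <<'E'
from h import *
x,y,z=robot.get_state()["ee_pos"]
robot.move_linear([x,y,.30],velocity=.2)
robot.move_ptp([.5525,.1374,.24],Rz(160.7))
robot.gripper_to(.045)
robot.move_linear([.5525,.1374,.15],velocity=.15)
s=robot.get_state();print(s["time"],s["ee_pos"],s["force"],s["opening"])
d=[]
for n,(x0,y0) in(("top",(175,190)),("side",(235,205))):
    im=robot.grab_frame(n)[:,:,::-1];cv2.imwrite(f"pics/raw_{n}1.png",im)
    d.append(cv2.convertScaleAbs(cv2.resize(im[y0:y0+50,x0:x0+50],None,fx=8,fy=8,interpolation=cv2.INTER_CUBIC),alpha=1.4))
cv2.imwrite("pics/p1.png",np.hstack(d))
E
```

```text
5.0833 [0.55285514 0.13772124 0.15077325] [0.70034238 0.6549554  0.69197736] 0.044828826196606934
```

View pics/p1.png

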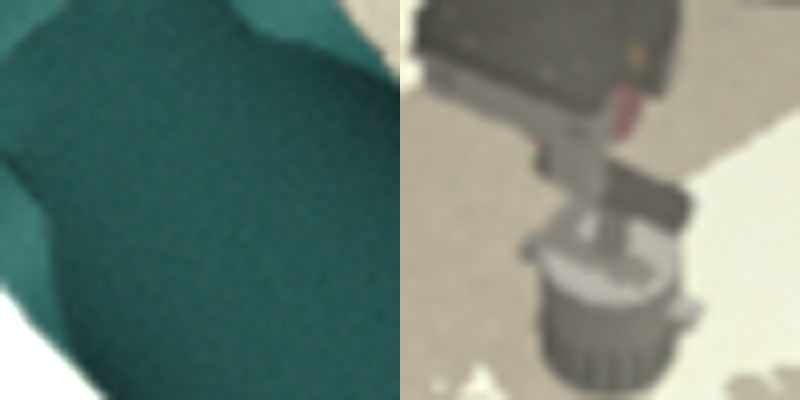

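```bash
python3 - <<'E'
from h import *
print(robot.move_linear([.5525,.1374,.107],velocity=.08,threshold=5))
s=robot.get_state();print(s["ee_pos"],s["force"])
robot.gripper_to(.0)
s=robot.get_state();print(s["time"],s["ee_pos"],s["force"],s["moment"],s["opening"])
d=[]
for n,(x0,y0) in(("side",(235,205)),):
    im=robot.grab_frame(n)[:,:,::-1];cv2.imwrite(f"pics/raw_{n}2.png",im)
    d.append(cv2.convertScaleAbs(cv2.resize(im[y0:y0+50,x0:x0+50],None,fx=8,fy=8,interpolation=cv2.INTER_CUBIC),alpha=1.4))
cv2.imwrite("pics/p2.png",np.hstack(d))
E
```

```text
False
[0.55252681 0.13762203 0.10705943] [ 0.23031576 -0.18175217  0.21059474]
6.4917 [0.55245659 0.13734315 0.10693706] [-0.01836603  0.78068795 -0.94030025] [ 0.09777673 -0.22124683 -0.04799511] 0.01164336666121982
```

View pics/p2.png

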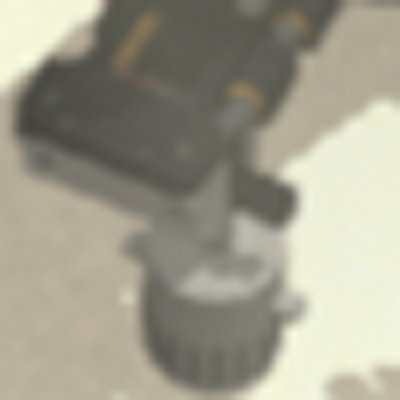

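```bash
python3 - <<'E'
from h import *
robot.move_linear([.5525,.1374,.26],velocity=.15)
s=robot.get_state();print(s["time"],s["force"],s["moment"],s["opening"])
robot.move_linear([.523,-.1518,.26],velocity=.15,frame=Rz(180))
robot.pause(.3)
s=robot.get_state();print(s["time"],s["ee_pos"],s["tool_rot"].round(4).tolist(),s["force"],s["moment"])
d=[]
for n,(x0,y0) in(("side",(255,105)),("top",(270,200))):
    im=robot.grab_frame(n)[:,:,::-1];cv2.imwrite(f"pics/raw_{n}3.png",im)
    w=65 if n=="side" else 50
    d.append(cv2.convertScaleAbs(cv2.resize(im[y0:y0+w,x0:x0+w],(400,400),interpolation=cv2.INTER_CUBIC),alpha=1.4))
cv2.imwrite("pics/p3.png",np.hstack(d))
E
```

```text
7.7083 [ 0.30536378  0.32408355 -3.70665194] [ 0.04535839 -0.17599699  0.03114147] 0.011423023491082441
10.1 [ 0.52302351 -0.15166022  0.2600211 ] [[-1.0, -0.0002, -0.0], [-0.0002, 1.0, -0.0001], [0.0, -0.0001, -1.0]] [ 0.47063224 -0.45756004 -4.1989825 ] [ 0.05668863 -0.14663853  0.04884002]
```

View pics/p3.png

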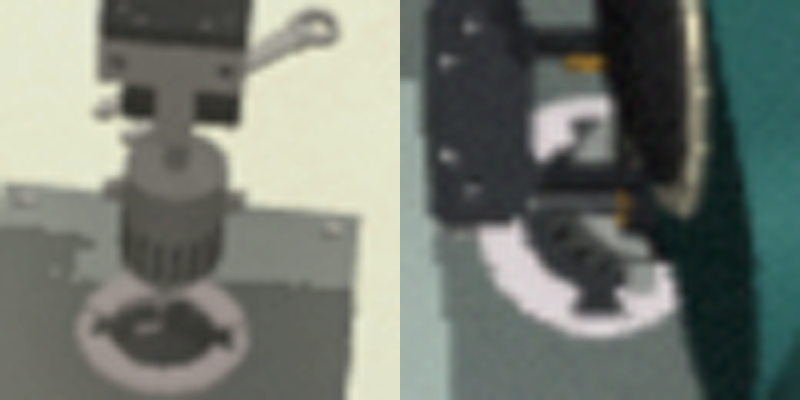

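```bash
cat > ov.py <<'E'
from h import *
def overlay(n,raw,x0,y0,w,g,yaw,port,out,S=12):
    im=cv2.imread(raw)[y0:y0+w,x0:x0+w];im=cv2.convertScaleAbs(cv2.resize(im,None,fx=S,fy=S,interpolation=cv2.INTER_CUBIC),alpha=1.5)
    def dr(P,col):
        q=((proj(n,P)-[x0,y0]+.5)*S*8).astype(np.int32);cv2.polylines(im,[q],True,col,1,cv2.LINE_AA,3)
    A=np.linspace(0,6.28,60)
    C=lambda c,r,z:np.c_[c[0]+r*np.cos(A),c[1]+r*np.sin(A),0*A+z]
    B=box(g[0],g[1],yaw,g[2]-.008,g[2]+.008,.06,.012);dr(B[[1,3,7,5]],(0,0,255));dr(B[[0,2,6,4]],(0,128,255))
    dr(C(g,.0265,g[2]-.038),(0,255,0));dr(C(g,.021,g[2]-.107),(255,0,0));dr(C(g,.0265,g[2]-.095),(0,255,0))
    B=box(g[0],g[1],yaw,g[2]-.062,g[2]-.056,.072,.010);dr(B[[1,3,7,5]],(255,0,255));dr(B[[0,2,6,4]],(255,0,255))
    dr(C(port,.0285,.106),(255,255,0))
    B=box(port[0],port[1],0,.106,.106,.076,.0145);dr(B[[1,3,7,5]],(0,255,255))
    cv2.imwrite(out,im[:600,:800])
E
python3 - <<'E'
from ov import *
overlay("side","pics/raw_side3.png",258,118,50,[.523,-.1517,.26],0,[.523,-.1517],"pics/ov3.png")
E
```

```text
(no output)
```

View pics/ov3.png

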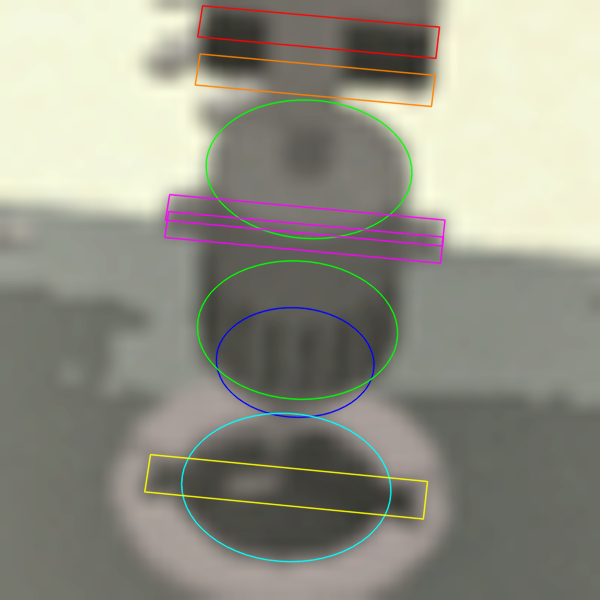

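```bash
python3 - <<'E'
from h import *
im=cv2.imread("pics/raw_side3.png",0).astype(int)
im0=cv2.imread("pics/raw_side0.png",0).astype(int)
print("rows strainer, cols 268..297")
for r in range(136,150): print(r,im[r,268:298])
print("ring");
for r in range(154,164): print(r,im0[r,264:300])
c=[.523,-.1517]
print(proj("side",[[.523,-.1517,.106],[.523,-.1517,.198],[.523,-.1517,.19],[.523+.036,-.1517,.201],[.523-.036,-.1517,.201]]))
E
```

```text
rows strainer, cols 268..297
136 [102 106 109  95  75  70  65  59  58  60  65  73  75  76  78  79  78  77
  76  75  70  64  59  67  86  98 112 144 161 162]
137 [ 96  97  97  91  83  80  69  60  58  59  60  63  64  66  69  71  71  68
  67  63  62  60  58  64  72  76 101 138 155 156]
138 [ 96  96  96  95  95  94  79  60  58  59  60  60  62  62  62  62  62  61
  60  60  60  59  59  63  67  69  86 115 128 129]
139 [98 96 96 96 97 96 76 55 58 60 60 61 61 61 62 61 62 61 62 61 60 60 58 65
 74 78 82 89 93 93]
140 [98 96 96 97 96 96 74 52 58 60 60 60 60 61 62 62 61 60 60 60 59 58 57 72
 85 89 89 90 89 90]
141 [97 97 96 96 96 96 74 51 56 59 60 61 61 62 62 62 61 61 59 60 60 59 55 75
 90 91 90 91 91 91]
142 [94 96 97 96 97 95 74 47 53 58 59 62 62 62 61 61 62 60 60 60 57 55 50 73
 90 92 91 92 92 92]
143 [81 88 93 97 97 92 70 46 50 54 54 60 63 61 62 62 62 61 59 58 52 50 51 74
 92 92 91 92 92 92]
144 [72 74 86 96 96 91 69 44 49 50 48 56 56 58 61 59 58 59 52 53 49 46 52 75
 91 91 91 92 92 92]
145 [82 83 90 97 96 96 76 46 51 49 50 56 49 53 58 52 52 55 46 50 48 43 51 76
 92 92 91 92 92 91]
146 [96 97 
[... 1337 characters left out ...]
 50  51  52  51  50  50  48
  48  49  47  47  43  41  42  59  65  59  85 133 140 113  93  93  94  94]
161 [ 97  96  94  93 119 145 152 153 153 132  93  61  52  51  51  50  50  50
  49  48  47  46  44  43  61 101 116 103 103 132 134 107  93  93  93  93]
162 [ 97  97  95  91  98 131 151 152 152 151 133  93  61  53  50  50  49  48
  47  48  45  47  50  66 102 139 152 144 136 139 120  94  92  93  93  93]
163 [ 97  97  96  95  88 112 143 152 152 153 152 131 103  78  64  59  53  51
  52  54  56  68  92 116 140 154 155 154 148 132 105  91  92  92  92  93]
[[281.3175841  158.01862229]
 [282.8000234  137.23962383]
 [282.66582369 139.12066926]
 [271.3920302  135.46369889]
 [294.35934855 137.60180703]]
```

```bash
python3 - <<'E'
from h import *
im=cv2.imread("pics/raw_side3.png",0).astype(int)
print("lugs L cols 270-274, R 291-296")
for r in range(129,143): print(r,im[r,269:275],im[r,290:297])
print("foot cols 278-287")
for r in range(146,157): print(r,im[r,276:289])
print("bar cols 273..277 & 287-294")
for r in range(112,130): print(r,im[r,272:278],im[r,286:296])
A=np.linspace(0,6.283,361)
g=[.523,-.1517,.26]
f=proj("side",np.c_[g[0]+.021*np.cos(A),g[1]+.021*np.sin(A),0*A+g[2]-.107]);print("foot bottom row",f[:,1].max(),f[f[:,1].argmax()])
for zz in(.198,.204): print("lug tips",zz,proj("side",[[g[0]-.036,g[1]+s*.005,zz] for s in(-1,1)]).round(2).tolist(),proj("side",[[g[0]+.036,g[1]+s*.005,zz] for s in(-1,1)]).round(2).tolist())
for zz in(.252,.268): print("bar ends",zz,proj("side",[[g[0]-.03,g[1]+s*.006,zz] for s in(-1,1)]).round(2).tolist(),proj("side",[[g[0]+.03,g[1]+s*.006,zz] for s in(-1,1)]).round(2).tolist())
t=proj("side",np.c_[g[0]+.0265*np.cos(A),g[1]+.0265*np.sin(A),0*A+g[2]-.038]);print("cuptop rows",t[:,1].min(),t[:,1].max())
print(proj("side",[[.523,-.1517,.106],[.523,-.1497,.106]]))
E
```

```text
lugs L cols 270-274, R 291-296
129 [161 161 161 161 163 161] [ 99 131 154 161 161 160 160]
130 [162 161 160 161 161 157] [ 81 108 144 161 161 160 160]
131 [161 161 161 161 162 152] [ 80 100 142 161 160 159 159]
132 [162 162 161 162 162 146] [ 80  93 137 161 160 159 161]
133 [163 162 158 149 142 123] [ 79  90 135 162 161 160 161]
134 [162 161 144 114  98  87] [ 78  90 135 161 161 161 160]
135 [144 145 122  88  77  71] [ 69  83 123 142 145 155 161]
136 [106 109  95  75  70  65] [ 59  67  86  98 112 144 161]
137 [97 97 91 83 80 69] [ 58  64  72  76 101 138 155]
138 [96 96 95 95 94 79] [ 59  63  67  69  86 115 128]
139 [96 96 96 97 96 76] [58 65 74 78 82 89 93]
140 [96 96 97 96 96 74] [57 72 85 89 89 90 89]
141 [97 96 96 96 96 74] [55 75 90 91 90 91 91]
142 [96 97 96 97 95 74] [50 73 90 92 91 92 92]
foot cols 278-287
146 [50 51 52 56 47 53 56 45 51 54 45 49 48]
147 [51 49 52 56 48 53 57 46 52 52 44 50 47]
148 [60 50 51 56 47 52 56 49 51 52 45 50 49]
149 [79 59 54 55 47 52 54 48 52 50 46 53 58]
150 [98 82 68 58 52 56 54 51 55 55 59 74 82]
151 [107 101  89  77  67  61  61  64  69  76  87  
[... 1363 characters left out ...]
113 138 155 161 160 160 161 160]
128 [162 162 144 111  85  77] [ 77  79  83 100 131 154 161 160 160 160]
129 [161 163 161 135  95  80] [ 77  80  79  81  99 131 154 161 161 160]
foot bottom row 152.2428479502729 [282.37283835 152.24284795]
lug tips 0.198 [[294.41, 137.23], [294.17, 139.4]] [[271.53, 135.1], [271.19, 137.25]]
lug tips 0.204 [[294.55, 135.81], [294.31, 137.98]] [[271.6, 133.68], [271.26, 135.83]]
bar ends 0.252 [[293.72, 123.74], [293.42, 126.34]] [[274.14, 121.97], [273.73, 124.55]]
bar ends 0.268 [[294.09, 119.72], [293.78, 122.32]] [[274.34, 117.95], [273.94, 120.53]]
cuptop rows 125.79365577213784 137.35280076293645
[[281.3175841  158.01862229]
 [281.26061584 158.44903439]]
```

```bash
python3 - <<'E'
from h import *
x,y=.5236,-.1516
robot.move_linear([x,y,.225],velocity=.1)
robot.pause(.2);b=robot.get_state();print(b["force"],b["moment"])
for z in(.208,.204,.200,.195,.185,.175,.171):
    h=robot.move_linear([x,y,z],velocity=.03,threshold=5)
    s=robot.get_state();print(z,h,s["ee_pos"].round(4),(s["force"]-b["force"]).round(2),(s["moment"]-b["moment"]).round(3),s["time"])
    if h:break
E
```

```text
[-0.19870986 -0.42012903 -3.48265048] [ 0.03671421 -0.11932152  0.01090919]
0.208 False [ 0.5237 -0.1516  0.2081] [-0.68 -0.53 -0.74] [-0.013 -0.044 -0.007] 11.6167
0.204 False [ 0.5235 -0.1516  0.2038] [ 0.35 -0.71 -0.83] [ 0.049 -0.011 -0.069] 11.9
0.2 False [ 0.5235 -0.1516  0.1998] [ 1.29  0.71 -1.69] [ 0.063 -0.023  0.004] 12.1833
0.195 False [ 0.5235 -0.1516  0.1948] [ 1.66  0.38 -1.11] [ 0.06   0.039 -0.071] 12.5
0.185 False [ 0.5236 -0.1515  0.1849] [-0.13  0.27 -0.41] [ 0.022 -0.013  0.002] 12.9833
0.175 False [ 0.5236 -0.1515  0.1749] [-0.12  0.83 -1.46] [ 0.053 -0.012 -0.061] 13.4667
0.171 False [ 0.5235 -0.1516  0.1708] [ 0.45 -0.03 -0.54] [ 0.037 -0.042 -0.022] 13.75
```

```bash
python3 - <<'E'
from h import *
x,y=.5236,-.1516
robot.pause(.2);b=robot.get_state()["force"]
for z in(.166,.162,.158,.1555,.1545,.1535,.1525):
    h=robot.move_linear([x,y,z],velocity=.02,threshold=5)
    robot.pause(.1)
    s=robot.get_state();print(z,h,s["ee_pos"].round(4),(s["force"]-b).round(2),(s["moment"]).round(3),s["time"])
    if h:break
im=robot.grab_frame("side")[:,:,::-1]
cv2.imwrite("pics/raw_side4.png",im);cv2.imwrite("pics/p4.png",cv2.convertScaleAbs(cv2.resize(im[120:180,250:310],None,fx=9,fy=9,interpolation=cv2.INTER_CUBIC),alpha=1.5))
E
```

```text
0.166 False [ 0.5236 -0.1516  0.166 ] [-0.21 -0.29  0.49] [ 0.101 -0.132 -0.028] 14.45
0.162 False [ 0.5236 -0.1516  0.162 ] [-0.24 -0.28  1.08] [ 0.106 -0.191  0.021] 14.9
0.158 False [ 0.5236 -0.1516  0.158 ] [-0.9  -0.5   0.05] [ 0.075 -0.116  0.019] 15.35
0.1555 False [ 0.5236 -0.1516  0.1555] [-0.1   0.26  1.01] [ 0.119 -0.15  -0.085] 15.725
0.1545 False [ 0.5236 -0.1516  0.1545] [-0.12 -0.55  0.54] [ 0.05  -0.186 -0.005] 16.075
0.1535 False [ 0.5237 -0.1516  0.1536] [-0.5   0.06  4.96] [ 0.027 -0.062 -0.003] 16.425
0.1525 False [ 0.5238 -0.1516  0.1527] [-0.94 -1.08  8.99] [ 0.067  0.097 -0.009] 16.775
```

View pics/p4.png

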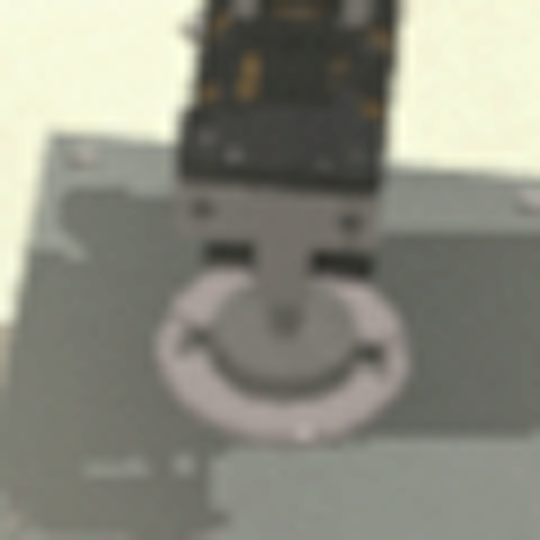

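```bash
cat > tw.py <<'E'
from h import *
def favg(n=4):
    L=[]
    for _ in range(n):
        robot.pause(.02);s=robot.get_state();L.append(np.r_[s["force"],s["moment"][2]])
    return np.mean(L,0),s
def run(yaw,z,x,y,F0,step,n,target=11.5,ylim=96,tmax=50):
    for k in range(n):
        yaw-=step
        robot.move_linear([x,y,z],velocity=.03,frame=Rz(yaw))
        f,s=favg();F=f[2]-F0
        R=s["tool_rot"];ya=np.degrees(np.arctan2(R[1,0],R[0,0]))%360
        print(f"{180-yaw:.0f} act {180-ya:.1f} zcmd {z*1e3:.2f} z {s['ee_pos'][2]*1e3:.2f} F {F:.1f} fx {f[0]:.1f} fy {f[1]:.1f} mz {f[3]:.2f} t {s['time']:.1f}")
        if F>22 or abs(f[3])>1.2 or s["time"]>tmax: print("STOP");break
        dz=np.clip((F-target)/5e3*.7,-.0012,.001);z+=dz
    return yaw,z
E
python3 - <<'E'
from tw import *
print(run(180,.1525,.5236,-.1516,-3.5,2,6))
E
```

```text
2 act 1.9 zcmd 152.50 z 152.60 F 8.1 fx -0.4 fy -0.5 mz 0.04 t 17.1
4 act 4.0 zcmd 152.02 z 152.19 F 10.0 fx -0.3 fy -0.6 mz 0.15 t 17.5
6 act 6.0 zcmd 151.81 z 152.02 F 11.4 fx -0.5 fy -0.9 mz 0.15 t 17.8
8 act 8.0 zcmd 151.79 z 152.05 F 10.5 fx -0.6 fy -0.5 mz 0.12 t 18.1
10 act 10.0 zcmd 151.65 z 151.93 F 11.6 fx -0.4 fy -0.9 mz 0.14 t 18.4
12 act 12.0 zcmd 151.66 z 151.93 F 11.5 fx -0.3 fy -0.3 mz 0.17 t 18.7
(168, np.float64(0.1516641105746734))
```

```bash
python3 - <<'E'
from tw import *
print(run(168,.15166,.5236,-.1516,-3.5,2,14))
E
```

```text
14 act 14.0 zcmd 151.66 z 151.95 F 11.3 fx 0.0 fy -0.7 mz 0.15 t 19.0
16 act 16.0 zcmd 151.64 z 151.90 F 11.0 fx -0.6 fy -0.8 mz 0.14 t 19.4
18 act 18.0 zcmd 151.57 z 151.87 F 12.1 fx -0.5 fy -0.3 mz 0.19 t 19.7
20 act 20.0 zcmd 151.65 z 151.94 F 11.3 fx -0.6 fy -0.6 mz 0.16 t 20.0
22 act 22.0 zcmd 151.62 z 151.93 F 11.7 fx 0.1 fy -0.8 mz 0.13 t 20.3
24 act 24.0 zcmd 151.65 z 151.94 F 11.6 fx -0.1 fy -0.8 mz 0.15 t 20.6
26 act 26.0 zcmd 151.66 z 151.93 F 11.6 fx -0.3 fy -0.6 mz 0.13 t 20.9
28 act 28.0 zcmd 151.67 z 151.95 F 11.4 fx -0.4 fy -0.8 mz 0.12 t 21.3
30 act 30.0 zcmd 151.66 z 151.92 F 11.3 fx -0.5 fy -0.9 mz 0.15 t 21.6
32 act 32.0 zcmd 151.63 z 151.91 F 11.6 fx -0.0 fy -0.8 mz 0.16 t 21.9
34 act 34.0 zcmd 151.65 z 151.92 F 11.4 fx -0.6 fy -0.8 mz 0.14 t 22.2
36 act 36.0 zcmd 151.63 z 151.92 F 11.3 fx -0.6 fy -0.9 mz 0.11 t 22.5
38 act 38.0 zcmd 151.60 z 151.86 F 11.2 fx -0.4 fy -0.8 mz 0.16 t 22.8
40 act 40.0 zcmd 151.56 z 151.81 F 11.0 fx 0.3 fy -0.4 mz 0.12 t 23.2
(140, np.float64(0.1514861885097234))
```

```bash
python3 - <<'E'
from tw import *
print(run(140,.15149,.5236,-.1516,-3.5,2,8))
E
```

```text
42 act 42.0 zcmd 151.49 z 151.62 F 9.1 fx -0.2 fy -0.1 mz 0.05 t 23.5
44 act 44.0 zcmd 151.16 z 151.21 F 8.0 fx 0.9 fy -0.0 mz -0.19 t 23.8
46 act 46.0 zcmd 150.67 z 150.78 F 9.3 fx 0.0 fy -0.4 mz 0.14 t 24.1
48 act 48.0 zcmd 150.35 z 150.53 F 10.5 fx -0.1 fy -0.7 mz 0.12 t 24.4
50 act 50.0 zcmd 150.21 z 150.40 F 10.0 fx -0.3 fy -0.1 mz 0.10 t 24.7
52 act 51.9 zcmd 150.01 z 150.15 F 9.3 fx 0.5 fy 1.3 mz -0.01 t 25.1
54 act 53.9 zcmd 149.70 z 149.94 F 9.7 fx 0.8 fy 3.2 mz 0.13 t 25.4
56 act 56.0 zcmd 149.44 z 149.53 F 8.5 fx 1.0 fy 1.1 mz -0.04 t 25.7
(124, np.float64(0.1490278228310063))
```

```bash
python3 - <<'E'
from tw import *
print(run(124,.14903,.5236,-.1516,-3.5,1.5,4))
E
```

```text
58 act 57.5 zcmd 149.03 z 149.18 F 9.6 fx 0.9 fy 1.1 mz 0.12 t 26.0
59 act 59.0 zcmd 148.77 z 148.95 F 10.3 fx 0.4 fy 1.0 mz 0.18 t 26.3
60 act 60.5 zcmd 148.60 z 148.81 F 10.8 fx 0.4 fy 1.6 mz 0.12 t 26.6
62 act 61.9 zcmd 148.51 z 148.68 F 9.9 fx 1.1 fy 2.5 mz 0.19 t 27.0
(118.0, np.float64(0.14828841047081345))
```

```bash
python3 - <<'E'
from tw import *
print(run(118,.14829,.5236,-.1516,-3.5,1.5,5,target=12.5))
E
```

```text
64 act 63.4 zcmd 148.29 z 148.49 F 10.6 fx 0.8 fy 3.0 mz 0.20 t 27.3
65 act 64.9 zcmd 148.03 z 148.22 F 10.2 fx -0.1 fy 3.2 mz 0.21 t 27.6
66 act 66.5 zcmd 147.71 z 147.89 F 10.5 fx 0.3 fy 2.2 mz 0.10 t 27.9
68 act 68.0 zcmd 147.43 z 147.38 F 8.4 fx 0.6 fy 1.7 mz 0.03 t 28.2
70 act 69.5 zcmd 146.85 z 146.82 F 7.3 fx 0.3 fy 0.7 mz 0.13 t 28.5
(110.5, np.float64(0.1461285473362153))
```

```bash
cat > pr.py <<'E'
from tw import *
def press(yaw,z,x,y,F0,zmin,Fmax=15.5,n=25,dz=.0007):
    for k in range(n):
        z-=dz
        robot.move_linear([x,y,z],velocity=.02,frame=Rz(yaw))
        f,s=favg();F=f[2]-F0
        print(f"zcmd {z*1e3:.2f} z {s['ee_pos'][2]*1e3:.2f} F {F:.1f} fx {f[0]:.1f} fy {f[1]:.1f} mz {f[3]:.2f} t {s['time']:.1f} op {s['opening']*1e3:.1f}")
        if F>Fmax or z<zmin: break
    return z
E
python3 - <<'E'
from pr import *
print(press(110.5,.14685,.5236,-.1516,-3.5,.136))
E
```

```text
zcmd 146.15 z 146.12 F 7.7 fx -0.3 fy 0.4 mz 0.12 t 28.9 op 11.6
zcmd 145.45 z 145.41 F 7.1 fx -0.7 fy 1.2 mz 0.12 t 29.2 op 11.5
zcmd 144.75 z 144.72 F 7.5 fx 0.1 fy 0.6 mz 0.12 t 29.5 op 11.5
zcmd 144.05 z 144.02 F 7.2 fx -0.5 fy 0.8 mz 0.13 t 29.8 op 11.8
zcmd 143.35 z 143.32 F 7.1 fx -0.2 fy 1.1 mz 0.13 t 30.1 op 11.5
zcmd 142.65 z 142.60 F 7.3 fx -0.8 fy 0.6 mz 0.12 t 30.4 op 11.7
zcmd 141.95 z 141.93 F 7.9 fx -0.5 fy 1.1 mz 0.15 t 30.8 op 11.7
zcmd 141.25 z 141.24 F 7.2 fx -0.6 fy 1.2 mz 0.14 t 31.1 op 11.8
zcmd 140.55 z 140.52 F 7.7 fx -0.2 fy 0.6 mz 0.12 t 31.4 op 11.6
zcmd 139.85 z 139.92 F 9.3 fx -0.9 fy 0.8 mz 0.13 t 31.7 op 11.4
zcmd 139.15 z 139.36 F 11.7 fx -1.3 fy 1.0 mz 0.11 t 32.0 op 11.7
zcmd 138.45 z 138.81 F 14.3 fx -2.1 fy 1.1 mz 0.13 t 32.3 op 11.5
zcmd 137.75 z 138.27 F 16.8 fx -2.8 fy 1.2 mz 0.11 t 32.7 op 11.5
0.13774999999999993
```

```bash
python3 - <<'E'
from pr import *
for z in(.1390,.1405,.1410):
    robot.move_linear([.5236,-.1516,z],velocity=.02,frame=Rz(110.5))
    f,s=favg();print(z,s["ee_pos"].round(4),f.round(2))
robot.gripper_to(.04)
f,s=favg();print(s["ee_pos"].round(4),f.round(2),s["opening"])
robot.move_linear([.5236,-.1516,.24],velocity=.1)
robot.move_ptp([.40,-.42,.32],Rz(110.5));robot.pause(.5)
d=[]
for n,(x0,y0) in(("side",(255,125)),("top",(270,202))):
    im=robot.grab_frame(n)[:,:,::-1];cv2.imwrite(f"pics/raw_{n}5.png",im)
    cv2.imwrite(f"pics/full_{n}5.png",im)
    d.append(cv2.convertScaleAbs(cv2.resize(im[y0:y0+50,x0:x0+50],(400,400),interpolation=cv2.INTER_CUBIC),alpha=1.4))
cv2.imwrite("pics/p5.png",np.hstack(d));cv2.imwrite("pics/p5f.png",np.vstack([cv2.resize(cv2.imread(f"pics/full_{n}5.png"),(400,300)) for n in("side","top")]))
s=robot.get_state();print(s["time"],s["force"])
E
```

```text
0.139 [ 0.5238 -0.1516  0.1393] [-1.42  1.12  8.1   0.09]
0.1405 [ 0.5236 -0.1516  0.1404] [0.11 0.7  3.17 0.11]
0.141 [ 0.5235 -0.1516  0.1409] [0.32 0.73 0.93 0.1 ]
[ 0.5236 -0.1516  0.141 ] [ 0.16 -0.03 -0.36 -0.01] 0.03998446471668859
37.2167 [ 0.14590682 -0.66568695  0.42223238]
```

View pics/p5.png

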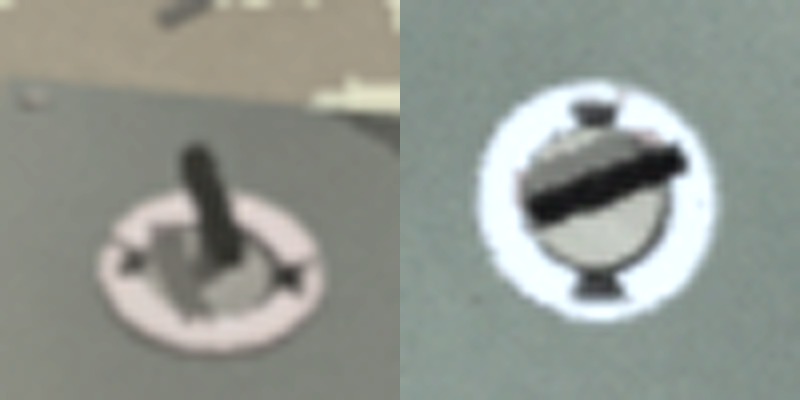

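View pics/p5f.png

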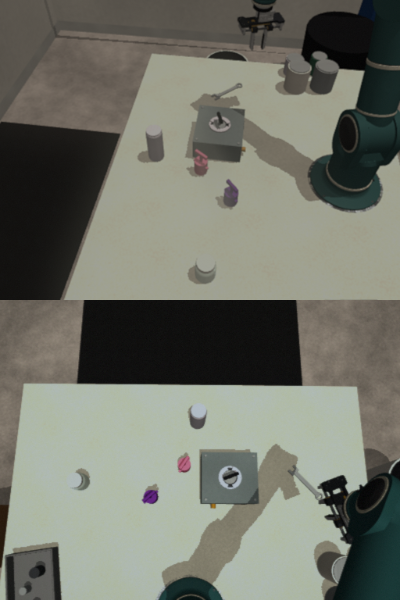

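```bash
python3 - <<'E'
from f import *
im=cv2.imread("pics/raw_top5.png",0)
for z in(.1425,.1505):
    s=fitbar(im,"top",280,210,30,28,np.array([.5236,-.1516,-1.21]),25,110,z=z);print(z,s.x,np.degrees(s.x[2]),s.fun)
from ov import overlay
overlay("side","pics/raw_side5.png",258,130,40,[.5236,-.1516,.1425],np.radians(-69.5),[.5236,-.1516],"pics/ov5.png",S=14)
E
```

```text
0.1425 [ 0.52409597 -0.15054384 -1.21459179] -69.59098360363652 18.090196078431372
0.1505 [ 0.52326506 -0.14955117 -1.21338016] -69.52156236631652 18.62005382545175
```

View pics/ov5.png

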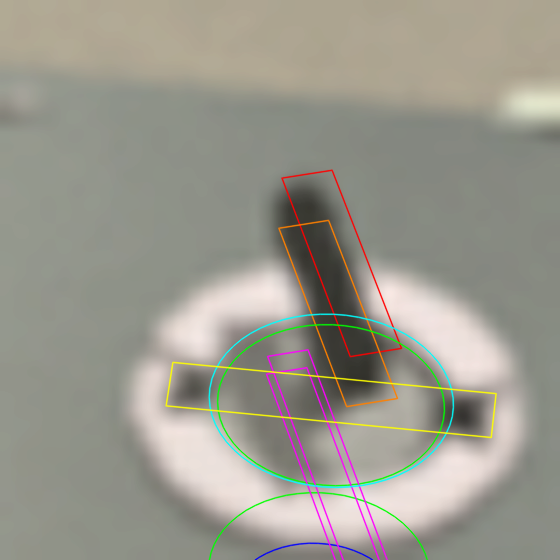

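The overlay shows the bar at about 69.5° clockwise. It sits at or slightly below the height modelled for fully sunk lugs, so I hand in.

```bash
python3 -c "
from rig import robot
robot.sign_off();print(robot.get_state()['time'])"
```

```text
the job is handed in; nothing more can be done
the job is handed in; nothing more can be done
```

The strainer is back in the washer port, with its lugs sunk in the locking notches and the gripper clear. I handed the job in at about 37 s.

**What I did:** I took the steel strainer with the black bar, not the pink or purple one. The lugs passed through the slots cleanly and landed on the ledge at a grip height of about 154.5 mm (expected 155). I twisted clockwise under about 11 N. The ledge stepped down from about 40°. At 69.5° the lugs sank roughly 8 mm at 7–8 N, then met the ledge spring again. I pressed to 16.8 N at most, unloaded and let go.

**Last checks:**
- **Depth:** total drop from first contact to the unloaded position was about 13 mm, against 12 mm expected for step plus notch.
- **Angle:** the top picture puts the bar at 69.6° clockwise. The side overlay shows the bar at or slightly below the fully sunk height.
- **Surroundings:** in the last pictures the can, jar, wrench and both look-alikes look unmoved by eye; I did not measure this.

**Disagreements:**
- The two cameras differed by about 1.5–2 mm on the port centre. I used a point between them, and the insertion went in without side load.
- The downward step ran over about 26° of twist rather than the 20° described, and the drop came out about 1 mm deeper than nominal. I put this down to slight slip or play in the grip.

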